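# Make the label printer ready on the packing desk

### The job

Make the label printer ready: push its raised cover down until it is fully shut, switch it on by pressing the white-marked end of the red rocker right down, then press the blue key all the way in so that it stays in, and then press the green key all the way in and let it come up again. Do these in that order, do not press the orange key or throw the cover wide open, and do not pick up or shift the things standing about.

Things in the scene. Friction and masses are not known exactly. Their poses are not given: they have to be found in the camera images.
- printer: Grey desktop label printer, fixed, its flat deck 120 mm above the table. Origin on the table: the housing reaches 120 mm to -x (front, with label slot, facing the robot within 0.3 rad), 170 mm to +x, 135 mm to either side; z up. Four controls stand on the deck in a row along x, 48 mm apart, 92.5 mm to -y; the cover is on the +y side. A tape roll lies loose behind the cover.
- cover_hinge (a point): Middle of the cover's hinge line, at the cover's far (+x) edge, 122 mm above the table; the line runs along the printer's y. 100 mm to +x and 40 mm to +y of the printer's origin.
- cover_front (a point): Middle of the cover's front (free) edge, on its upper face; moves with the cover. The cover is a flat blue plate with a clear window, 210 mm from hinge to front edge, 170 mm wide, 10 mm thick; its upper face lies 8 mm above the hinge line, so 130 mm above the table when shut.
- cover (a joint): Cover angle: 0 shut (lying flat), growing as the front edge rises (rad); at the start 0.35 to 0.8. The hinge is stiff: the cover stays at whatever angle it is left, and about 2 N near the front edge pushes it down.
- rocker_mark (a point): White mark on the red rocker switch's raised half (printer's -y side), 16 mm from the axle, moves with it. Two halves in a shallow V, each 22 mm long across the strip, 24 mm wide, on an axle along the printer's x, 129 mm above the table. Off: outer edge of the marked half 20 mm above the deck. On: marked half level, 12 mm above the deck. Its place in the row varies.
- rocker (a joint): Rocker angle: 0 off, 0.4 on (rad); stays where it is left; about 2 to 3 N on the marked half turns it.
- blue_key_top (a point): Blue round key in the control row. Cap 25 mm across, its top 14 mm above the deck when up, 8 mm when all the way in (6 mm of travel straight down); white bezel 40 mm square, 4 mm high. This point is the centre of the cap's top face and moves with it. Its place in the row varies.
- blue_key (a joint): Blue key: 0 up, 0.006 (m) all the way in; has no spring, moves with about 3 N of friction and stays in.
- green_key_top (a point): Green round key in the control row. Cap 25 mm across, its top 14 mm above the deck when up, 8 mm when all the way in (6 mm of travel straight down); white bezel 40 mm square, 4 mm high. This point is the centre of the cap's top face and moves with it. Its place in the row varies.
- green_key (a joint): Green key: 0 up, 0.006 (m) all the way in; springs back up; about 5 N holds it all the way in.
- orange_key_top (a point): Orange round key in the control row, not to be pressed. Cap 25 mm across, its top 14 mm above the deck when up, 8 mm when all the way in (6 mm of travel straight down); white bezel 40 mm square, 4 mm high. This point is the centre of the cap's top face and moves with it. Its place in the row varies.
- orange_key (a joint): Orange key: 0 up, 0.006 (m) all the way in; springs back up, 4 N.
- tape_roll: Yellow tape roll, 52 mm in diameter, 19 mm high, lying loose on the printer's deck behind the cover's hinge. Origin: centre of its underside.
- label_roll: Spare roll of white labels standing on the table at the printer's +y side, 84 mm in diameter, 60 mm high. Origin: centre of its underside.
- glue_bottle: Small upright glue bottle at the printer's -y side, 28 mm in diameter, 95 mm high, easily knocked over. Origin: centre of its underside.
- parts_tub: Clear tub of white parts, 160 x 120 x 80 mm, on the robot's left. Origin: centre of its underside.
- stapler: Red and black stapler, 140 mm long, 60 mm high, on the robot's right. Origin: centre of its underside.
- marker: Marker pen lying down, 130 mm long, 16 mm thick, on the right, near the robot. Origin: middle of its underside.
- mug: White mug, 80 mm in diameter, 90 mm high, on the right. Origin: centre of its underside.

How it is judged:
By the outcome, as a careful person would: the job done as asked, in the order asked, and still so for the second after the job is handed in, with the robot touching nothing.
It also fails if it takes over 48 s, if anything falls off the work surface, if the arm or the gripper's body presses on something with over 40 N, if the wrist force passes 120 N, or if a joint passes its speed limit or range.

### The arm

A 7-joint arm with a two-finger parallel gripper is mounted at the origin on the work surface. World frame = base frame: x ahead of the robot, y to its left, z up, the work surface at z = 0. Lengths are in m, angles in rad, forces in N, time in s.
With the tool pointing down it reaches from about 0.4 to 0.85 m from the base axis. Payload 6.9 kg.
Tool frame: the origin (TCP) lies midway between the tips of the shut fingers; the grasp point (between the pads) lies behind it (ctrl.pinch_z is the z of the grasp point in the tool frame, in m); z points along the fingers, y is the direction in which the jaws open and shut (so a half turn about z gives the same grasp; the last joint's range is limited). The gripper opens to 85 mm and grips with 20 to 120 N. Pads are 22 mm wide; open, the fingers measure 114 mm over their backs; the gripper's body (76 mm by 85 mm) begins 54 mm behind the grasp point. The pads swing forward as they close: fully open they stand 13 mm farther back than shut.
Start: joints at [1.23, 0.507, -0.238, 1.5, 0.126, 1.149, -0.155], TCP at [0.269, -0.564, 0.231] pointing down, gripper open.
Joint ranges: [-3.08, 3.08], [-0.24, 2.05], [-1.43, 1.35], [0, 2.5], [-1.52, 4.66], [0.17, 1.96], [-2.89, 2.89]. Speed limits (rad/s): [2.39, 2.39, 3.14, 3.14, 3.14, 3.14, 3.14].

### API

Orientations are given as a unit quaternion [w, x, y, z].
In Python, from station import ctrl, get_state, vision, ticket, models gives the robot as it stands. Calls block until the motion is done:
- ctrl.movep(position, orientation): joint-space move of the TCP to a pose.
- ctrl.movel(position, frame=None, max_speed=0.15): straight line of the TCP; frame=None keeps the orientation; max_speed is the mean speed in m/s.
- ctrl.set_joints(angles): joint-space move.
- ctrl.ungrasp() and ctrl.close_gripper(force=None): open the fingers fully, or close them until they stop; force is the grip in N (None keeps the last).
- ctrl.pause(seconds).
- ctrl.ik(position, orientation): joint angles nearest the present ones, or None.
- get_state(): the state.
- vision.grab_frame(name): name is "scene" or "top" or "wrist"; returns (picture, depth): 400x640x3 uint8, blue, green, red; 400x640 float32, m along the optical axis (not along the pixel's ray), 0 where there is no reading.
- vision.camera_info(name): a dict with "mtx" (3x3 intrinsics, pixels), "R" (3x3) and "t" (3): a world point X has camera coordinates R X + t; the wrist camera has in their place "hand_eye" (4x4, takes a point from camera to tool coordinates, whose origin is the TCP and whose axes are the flange's). Camera axes: x right, y down, z forward; pixel columns grow to the right and rows downward; lengths in m; the calibration is good to about 2 mm. The wrist camera is an equidistant fisheye: a pixel r from the principal point sees the ray r / f radians off the axis. A picture is of the moment at which its call begins: read the wrist's pose just before it. camera_info takes no time and is no camera call.
A pose or a line that the arm cannot do raises ctrl.Unreachable and nothing moves.
- ticket.close_job(): hands the job in, once; it reports no verdict.
Trained networks look in the newest picture that a camera, given by its name, has taken for a name from the list of things; names that differ only in an ending like _2 or _b are one class to them, and where a whole thing is asked for, a point or a joint stands for the part that bears it (a point fixed in the world has none). Each returns a list of dicts, best first, with "p" (0 to 1); they miss things now and then, are a little off and sometimes report something else, mostly with a low value. They report only what shows in the picture. A call takes as long as a camera call.
- models.recognise(camera, target): "point" ([column, row] in pixels, amid what is visible of it).
- models.masks_of(camera, target): "mask" (400x640 bool, what is visible of it) and "point" ([column, row] in pixels, amid what is visible of it).
The state is a dict: "time": time; "qpos": joint angles; "qd": joint speeds; "tau": joint torques, N m; "tcp_pos": TCP position; "eef_rot": TCP orientation; "contact_force": force on the tool from outside, world axes, zero at the start; "wrist_torque": the same for the moment, N m; "width": finger opening in m.
Only numpy, scipy, OpenCV 4.12 (cv2) and the standard library are available. Lean on these libraries where they do the work, as an engineer would, in place of code of your own. Each camera call takes 0.05 s, during which the arm holds its last target.

## Working session

There is one attempt and no reset: what is moved stays moved. The work goes in short steps, each a Python script; the robot and the scene stay as the last script left them, time stands still between calls to the robot, and variables do not carry over. Pictures are saved under pics/ and viewed, and the job is handed in when it is done.

```bash
mkdir -p pics; ls; python3 - <<'E'
from station import ctrl,get_state,vision
import cv2,numpy as np
for n in ["scene","top"]:
    p,d=vision.grab_frame(n); cv2.imwrite(f"pics/{n}0.png",p); np.save(f"pics/{n}0.npy",d)
    print(n,{k:np.round(v,4).tolist() if hasattr(v,'__len__') and not isinstance(v,str) else v for k,v in vision.camera_info(n).items()})
s=get_state();print(s); print(ctrl.pinch_z)
E
```

```text
pics
scene {'mtx': [[484.8898, 0.0, 316.5179], [0.0, 484.8898, 196.5128], [0.0, 0.0, 1.0]], 'R': [[0.1669, 0.9859, -0.0105], [0.8002, -0.1417, -0.5828], [-0.576, 0.0888, -0.8126]], 't': [-0.094, -0.3559, 1.7136]}
top {'mtx': [[397.0007, 0.0, 315.6732], [0.0, 397.0007, 203.1465], [0.0, 0.0, 1.0]], 'R': [[0.0103, -0.9999, -0.0039], [-0.9988, -0.0101, -0.048], [0.0479, 0.0044, -0.9988]], 't': [-0.0137, 0.5216, 1.1507]}
{'time': 0.1, 'qpos': array([ 1.23049556,  0.50828876, -0.23754995,  1.50104247,  0.1257035 ,
        1.14886081, -0.15480215]), 'qd': array([-0.00043047, -0.00175627, -0.00140981, -0.00242351, -0.00088864,
        0.00026713, -0.00032106]), 'tau': array([-6.32666401e-03, -6.21832037e+01, -2.19511271e+00, -2.50203234e+01,
        1.25592446e-02,  7.79295311e-03,  6.07755783e-05]), 'tcp_pos': array([ 0.26924125, -0.56354408,  0.23049217]), 'eef_rot': array([-7.83279014e-04,  9.75256960e-01,  2.21072872e-01, -1.85035273e-04]), 'contact_force': array([-0.3819236 ,  0.28380777,  0.19349989]), 'wrist_torque': array([-0.00418041,  0.03318829, -0.00710295]), 'width': 0.08525803716297854}
-0.0187
```

View pics/scene0.png

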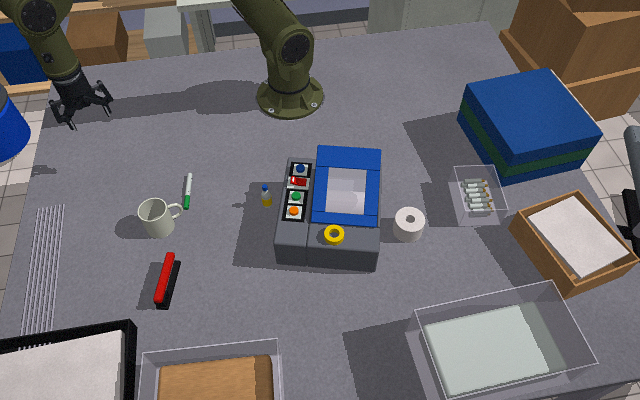

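View pics/top0.png

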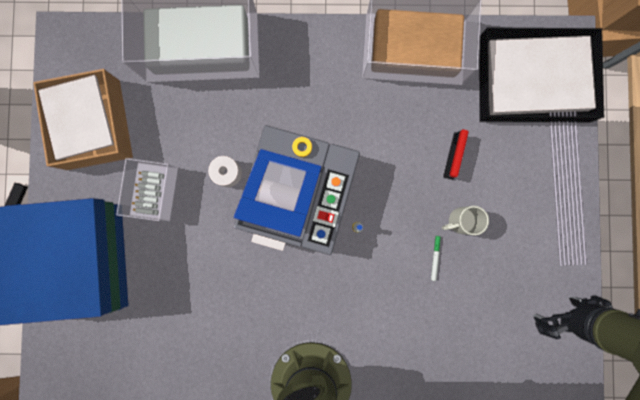

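The row runs blue, rocker, green, orange from front to rear: top view at about (321,233), (326,217), (331,199) and (336,182). The cover is raised, with the glue bottle at (359,227). Next I'll measure positions.

```bash
cat > h.py <<'E'
from station import ctrl,get_state,vision,models
import cv2,numpy as np
def unproj(n,uv,d):
    c=vision.camera_info(n);K=np.array(c["mtx"]);R=np.array(c["R"]);t=np.array(c["t"])
    uv=np.atleast_2d(uv).astype(float);d=np.atleast_1d(d)
    X=np.c_[(uv[:,0]-K[0,2])/K[0,0]*d,(uv[:,1]-K[1,2])/K[1,1]*d,d]
    return (X-t)@R
def ray_z(n,uv,z):
    a=unproj(n,uv,[.5])[0];b=unproj(n,uv,[1.])[0]
    return a+(b-a)*(z-a[2])/(b[2]-a[2])
E
python3 - <<'E'
from h import *
from station import models
pts={}
for n in ["top","scene"]:
    d=np.load(f"pics/{n}0.npy")
    vision.grab_frame(n)
    for k,z in [("blue_key_top",.134),("green_key_top",.134),("orange_key_top",.134),("rocker_mark",.136)]:
        r=models.masks_of(n,k)
        for q in r[:2]:
            m=q["mask"];print(n,k,round(q["p"],2),np.round(q["point"]),m.sum(),ray_z(n,q["point"],z).round(4))
    for k in ["cover_front","glue_bottle","tape_roll","printer"]:
        r=models.masks_of(n,k)
        for q in r[:1]:
            m=q["mask"];v,u=np.nonzero(m&(d>0));P=unproj(n,np.c_[u,v],d[v,u])
            print(n,k,round(q["p"],2),np.round(q["point"]),m.sum(),np.median(P,0).round(4),P.min(0).round(3),P.max(0).round(3))
            np.save(f"pics/{n}_{k}.npy",P)
E
```

```text
top blue_key_top 0.43 [322. 238.] 67 [ 0.426  -0.0268  0.134 ]
top blue_key_top 0.19 [323. 214.] 125 [ 0.4874 -0.0291  0.134 ]
top green_key_top 0.37 [328. 200.] 53 [ 0.5255 -0.0408  0.134 ]
top orange_key_top 0.4 [337. 177.] 65 [ 0.5856 -0.0632  0.134 ]
top rocker_mark 0.5 [326. 216.] 134 [ 0.4827 -0.037   0.136 ]
top cover_front 0.59 [277. 191.] 4936 [0.5392 0.0863 0.1743] [ 0.435 -0.019  0.048] [0.657 0.19  0.217]
top glue_bottle 0.65 [357. 228.] 86 [ 0.454  -0.1242  0.0635] [ 0.442 -0.139  0.016] [ 0.465 -0.113  0.096]
top tape_roll 0.53 [305. 145.] 227 [0.666  0.0262 0.1373] [0.639 0.005 0.116] [0.694 0.05  0.142]
top printer 0.84 [290. 192.] 9938 [0.5476 0.0588 0.1276] [ 0.382 -0.133 -0.006] [0.735 0.236 0.217]
scene blue_key_top 0.58 [346. 185.] 5091 [0.5195 0.089  0.134 ]
scene blue_key_top 0.57 [300. 168.] 75 [ 0.4388 -0.025   0.134 ]
scene green_key_top 0.53 [295. 192.] 78 [ 0.5199 -0.0492  0.134 ]
scene orange_key_top 0.46 [295. 208.] 85 [ 0.5693 -0.0571  0.134 ]
scene cover_front 0.72 [345. 188.] 5217 [0.5496 0.0826 0.1686] [ 0.267 -0.022 -0.007] [0.659 0.245 0.218]
scene glue_bottle 0.65 [267. 196.] 178 [ 0.4615 -0.1294  0.0538] [ 0.445 -0.144  0.002] [ 0.469 -0.116  0.099]
scene tape_roll 0.67 [337. 212.] 10822 [0.602  0.0476 0.1226] [ 0.251 -0.129 -0.005] [0.729 0.244 0.218]
scene printer 0.69 [337. 213.] 10542 [0.604  0.0497 0.123 ] [ 0.294 -0.126 -0.004] [0.729 0.205 0.218]
```

```bash
python3 - <<'E'
from h import *
import cv2
rois={"top":dict(blue=(321,233),green=(331,199),orange=(336,182),red=(326,217)),"scene":dict(blue=(300,169),green=(296,196),orange=(294,211),red=(298,182))}
hr=dict(blue=(105,125),green=(45,85),orange=(8,22),red=(170,182))
out={}
for n in rois:
    p=cv2.imread(f"pics/{n}0.png");d=np.load(f"pics/{n}0.npy");h=cv2.cvtColor(p,cv2.COLOR_BGR2HSV)
    for k,c in rois[n].items():
        H=h[...,0].astype(int); 
        lo,hi=hr[k]; m=((H>=lo)&(H<=hi))|((k=="red")&(H<4))
        m&=(h[...,1]>110)&(h[...,2]>60)
        vv,uu=np.mgrid[:400,:640]; m&=np.hypot(uu-c[0],vv-c[1])<11
        v,u=np.nonzero(m); uv=[u.mean()+0,v.mean()+0]
        P=unproj(n,np.c_[u,v],d[v,u]);
        print(n,k,m.sum(),np.round(uv,1),"ray",ray_z(n,uv,.132).round(4),"dep",np.median(P,0).round(4))
# deck points
for n in rois:
    d=np.load(f"pics/{n}0.npy");v,u=np.nonzero(d>0);P=unproj(n,np.c_[u,v],d[v,u])
    s=(P[:,2]>.105)&(P[:,2]<.3)&(P[:,0]>.35)&(P[:,0]<.8)&(abs(P[:,1])<.28)
    Q=P[s];rc=cv2.minAreaRect(Q[:,:2].astype(np.float32));print(n,rc,cv2.boxPoints(rc).round(3).tolist())
    p=cv2.imread(f"pics/{n}0.png");hs=cv2.cvtColor(p,cv2.COLOR_BGR2HSV)[v,u]
    # cover plane: blue pixels elevated
    b=s&(hs[:,0]>105)&(hs[:,0]<125)&(hs[:,1]>150)&(P[:,1]>-.02)
    C=P[b]; 
    for i in range(5):
        c=C.mean(0);nrm=np.linalg.svd(C-c,full_matrices=False)[2][2];nrm*=np.sign(nrm[2]);r=(C-c)@nrm;C=C[abs(r)<.006]
    print("cover n",nrm.round(4),"c",c.round(4),"tilt",np.arccos(nrm[2]),"yaw",np.arctan2(-nrm[1],-nrm[0]), len(C),C.max(0),C.min(0))
a=cv2.imread("pics/top0.png")[110:270,220:380];cv2.imwrite("pics/topz.png",cv2.resize(a,None,fx=3.7,fy=3.7,interpolation=cv2.INTER_CUBIC))
a=cv2.imread("pics/scene0.png")[135:280,230:430];cv2.imwrite("pics/scenez.png",cv2.resize(a,None,fx=4,fy=4,interpolation=cv2.INTER_CUBIC))
E
```

```text
top blue 49 [320.5 233.6] ray [ 0.4364 -0.0224  0.132 ] dep [ 0.4354 -0.0235  0.1321]
top green 50 [330.5 198.6] ray [ 0.5282 -0.0477  0.132 ] dep [ 0.5274 -0.0477  0.133 ]
top orange 61 [335.7 181.2] ray [ 0.5744 -0.061   0.132 ] dep [ 0.5748 -0.0617  0.1329]
top red 113 [324.9 215.9] ray [ 0.4828 -0.0334  0.132 ] dep [ 0.4825 -0.0336  0.1318]
scene blue 63 [299.9 168. ] ray [ 0.4374 -0.0243  0.132 ] dep [ 0.4391 -0.0251  0.1332]
scene green 66 [295.7 195.5] ray [ 0.529  -0.0492  0.132 ] dep [ 0.5311 -0.0493  0.1336]
scene orange 75 [293.4 210.2] ray [ 0.5749 -0.062   0.132 ] dep [ 0.5761 -0.062   0.1329]
scene red 118 [298.1 181. ] ray [ 0.4815 -0.0359  0.132 ] dep [ 0.4832 -0.0358  0.1332]
top ((0.5532002449035645, 0.04167693853378296), (0.2707636058330536, 0.29034337401390076), 74.6697006225586) [[0.37700000405311584, -0.050999999046325684], [0.6570000052452087, -0.12700000405311584], [0.7289999723434448, 0.1340000033378601], [0.4490000009536743, 0.210999995470047]]
cover n [ 0.3963 -0.1097  0.9115] c [0.5317 0.0878 0.178 ] tilt 0.4238236841700415 yaw 2.871478594652695 3069 [0.65605867 0.18714943 0.2169811 ] [ 0.43458756 -0.01934651  0.12385861]
scene ((0.5540518164634705, 0.03918558359146118), (0.27004045248031616, 0.293645441532135), 74.75330352783203) [[0.37700000405311584, -0.052000001072883606], [0.6600000262260437, -0.12999999523162842], [0.7310000061988831, 0.13099999725818634], [0.4480000138282776, 0.20800000429153442]]
cover n [ 0.3961 -0.1095  0.9117] c [0.5416 0.0851 0.1739] tilt 0.42348277217617436 yaw 2.8717650212896535 3199 [0.659003   0.18765697 0.21750857] [ 0.43283286 -0.01945172  0.12409852]
```

View pics/topz.png

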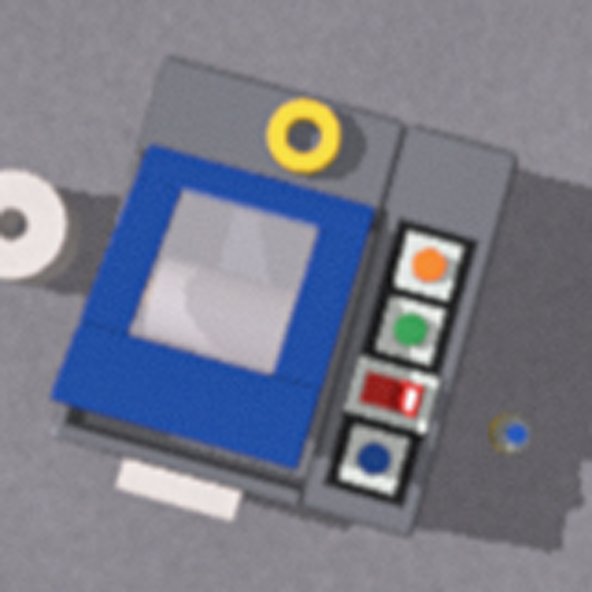

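View pics/scenez.png

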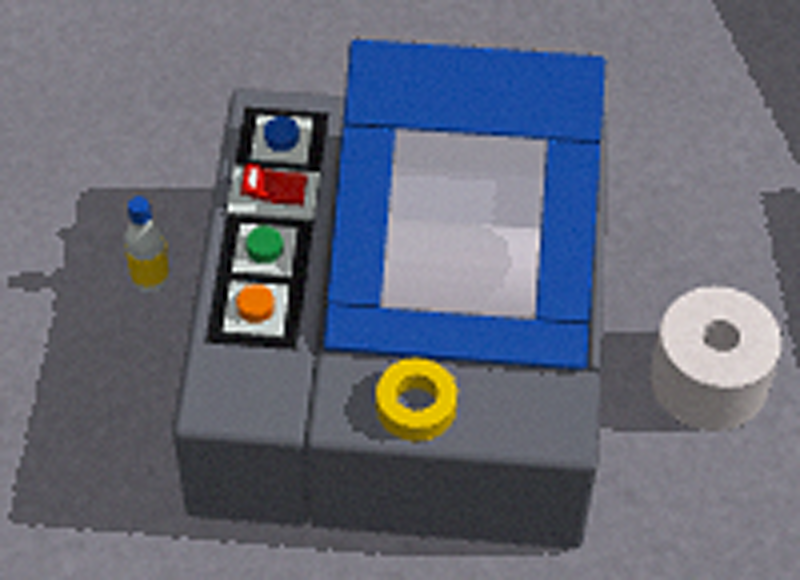

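```bash
cat >> h.py <<'E'
yaw=-0.271
ux=np.array([np.cos(yaw),np.sin(yaw)]);uy=np.array([-ux[1],ux[0]])
blue=np.array([.4370,-.0236]);green=np.array([.5290,-.0487]);orange=np.array([.5750,-.0617])
O=np.array([.5295,.0467])
hinge=O+.1*ux+.04*uy
a=yaw+np.pi/2
Q=np.array([0,np.cos(a/2),np.sin(a/2),0])
def f(): 
    s=get_state();return round(s["time"],2),s["tcp_pos"].round(4),s["contact_force"].round(2)
E
python3 - <<'E'
from h import *
for nm,p in dict(blue=blue,green=green,orange=orange).items(): print(nm,((p-O)@ux).round(4),((p-O)@uy).round(4))
mk=ray_z("top",[220+410/3.7,110+398/3.7],.136)[:2];print("mark top",mk,(mk-O)@ux,(mk-O)@uy)
mk=ray_z("scene",[230+250/4,135+181/4],.136)[:2];print("mark scene",mk,(mk-O)@ux,(mk-O)@uy)
p=hinge-.172*ux; print(p,hinge)
for z in(.29,.128):print(ctrl.ik([*p,z],Q))
for b in (blue,green): print(ctrl.ik([*b,.128],Q))
print(f())
E
```

```text
blue -0.0703 -0.0925
green 0.0251 -0.0921
orange 0.0729 -0.0923
mark top [ 0.47847114 -0.04881256] -0.023598250745710328 -0.10568687694513589
mark scene [ 0.47942622 -0.05079159] -0.022148248697621303 -0.10733801198849481
[0.47083554 0.10451419] [0.63655817 0.05847064]
[ 0.43250748  0.33351002 -0.96358209  1.75373555  0.29176143  1.20727641
 -0.88164985]
[ 0.23823735  0.48454531 -0.7345196   2.00627077  0.44391319  0.81383412
 -1.02263606]
[ 0.45364671  0.39961445 -0.62359823  2.11281223  0.34802514  0.72908257
 -0.66682796]
[ 0.45539722  0.52576214 -0.61593845  1.88604986  0.39507886  0.85311778
 -0.63260315]
(1.0, array([ 0.2695, -0.5639,  0.2313]), array([-1.25,  0.17, -0.08]))
```

```bash
python3 - <<'E'
from h import *
ctrl.close_gripper(); print(f())
p=hinge-.172*ux
ctrl.movel([.269,-.564,.33],max_speed=.3)
ctrl.movep([*p,.30],Q); print(f(),get_state()["width"])
pic,d=vision.grab_frame("wrist");cv2.imwrite("pics/w1.png",pic)
E
```

```text
(1.77, array([ 0.2694, -0.5639,  0.2313]), array([ 0.57, -0.13,  0.46]))
(4.72, array([0.4713, 0.1035, 0.2998]), array([-0.65,  0.9 , -0.38])) -0.000266179620868964
```

View pics/w1.png

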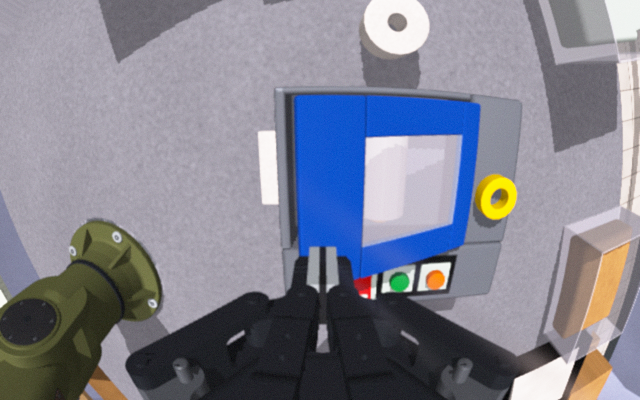

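The wrist view shows the shut fingertips at about (322,260) over the front part of the cover. Now I'll push it down.

```bash
python3 - <<'E'
from h import *
p=hinge-.172*ux
ctrl.movel([*p,.215],max_speed=.15); print(f())
for z in (.18,.15,.138,.132,.129,.127):
    ctrl.movel([*p,z],max_speed=.05); print(z,f())
    if get_state()["contact_force"][2]>25: break
E
```

```text
(5.49, array([0.4712, 0.1048, 0.2156]), array([-0.7 , -0.02, -0.06]))
0.18 (6.34, array([0.4709, 0.1047, 0.1801]), array([-0.13,  0.87, -0.07]))
0.15 (7.09, array([0.4709, 0.1047, 0.15  ]), array([0.38, 1.18, 0.06]))
0.138 (7.48, array([0.4706, 0.1044, 0.1377]), array([-0.96,  0.4 ,  0.59]))
0.132 (7.75, array([0.4707, 0.1044, 0.1317]), array([ 0.73, -0.03,  0.33]))
0.129 (8.0, array([0.4711, 0.1048, 0.1299]), array([-2.79, -0.61, 12.11]))
0.127 (8.25, array([0.4712, 0.1048, 0.1296]), array([-8.41, -4.72, 34.29]))
```

```bash
python3 - <<'E'
from h import *
p=hinge-.172*ux
ctrl.movel([*p,.19],max_speed=.15)
mk=O+(-.0227)*ux+(-.0925-.018)*uy
ctrl.movel([*mk,.19],max_speed=.2);print(f())
for n in("scene","top"):
    pic,d=vision.grab_frame(n);cv2.imwrite(f"pics/{n}2.png",pic)
    v,u=np.nonzero(d>0);P=unproj(n,np.c_[u,v],d[v,u]);hs=cv2.cvtColor(pic,cv2.COLOR_BGR2HSV)[v,u]
    L=P[:,:2]-O;lx=L@ux;ly=L@uy
    b=(lx>-.1)&(lx<-.07)&(ly>0)&(ly<.1)&(hs[:,0]>105)&(hs[:,0]<125)&(hs[:,1]>150);print(n,b.sum(),np.median(P[b,2]) if b.any() else 0)
    c=pic[135:280,230:430] if n=="scene" else pic[110:270,220:420]
    cv2.imwrite(f"pics/{n}2z.png",cv2.resize(c,None,fx=3.7,fy=3.7))
E
```

```text
(9.76, array([ 0.4779, -0.0523,  0.1899]), array([ 1.08,  0.26, -0.25]))
scene 307 0.1296826197695444
top 432 0.1288197861904563
```

View pics/scene2z.png

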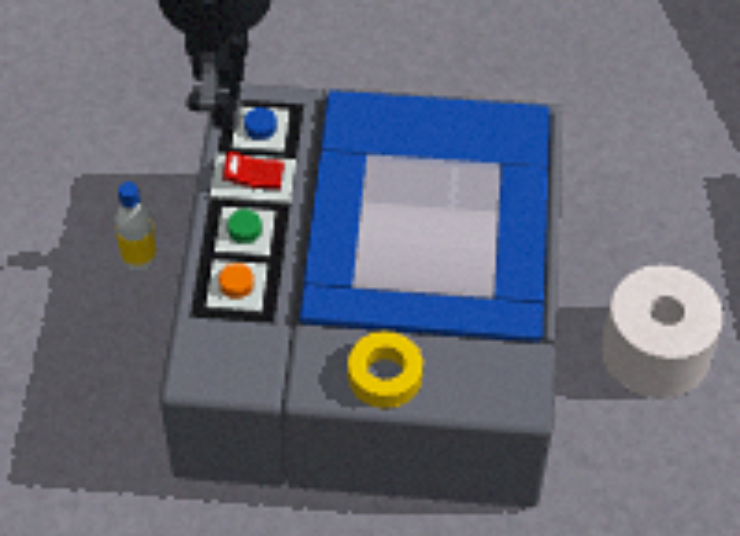

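The cover lies flat, with its front edge measured at z ≈ 0.129–0.130. The rocker's marked end is still raised, so that is next.

```bash
python3 - <<'E'
from h import *
mk=O+(-.0227)*ux+(-.0925-.018)*uy
ctrl.movel([*mk,.15],max_speed=.15); print(f())
for z in (.140,.136,.133,.131,.129,.127):
    ctrl.movel([*mk,z],max_speed=.04); print(z,f())
    if get_state()["contact_force"][2]>22: break
ctrl.movel([*mk,.19],max_speed=.15)
ctrl.movel([*blue,.19],max_speed=.15); print(f())
for n in("scene","top"):
    pic,d=vision.grab_frame(n)
    c=pic[135:280,230:430] if n=="scene" else pic[110:270,220:420]
    cv2.imwrite(f"pics/{n}3z.png",cv2.resize(c,None,fx=3.7,fy=3.7,interpolation=cv2.INTER_CUBIC))
E
```

```text
(10.28, array([ 0.478 , -0.0528,  0.1501]), array([ 0.15,  0.5 , -0.19]))
0.14 (10.68, array([ 0.478 , -0.0537,  0.1401]), array([-0.3 ,  0.2 ,  0.41]))
0.136 (10.93, array([ 0.478 , -0.0537,  0.1359]), array([-0.62, -0.06,  0.4 ]))
0.133 (11.18, array([ 0.4779, -0.0536,  0.1328]), array([-0.14, -0.2 ,  0.76]))
0.131 (11.43, array([ 0.4782, -0.0536,  0.1319]), array([-4.15, -0.71, 13.83]))
0.129 (11.68, array([ 0.4783, -0.0536,  0.1316]), array([-10.43,  -2.34,  36.07]))
(12.72, array([ 0.4373, -0.0241,  0.1897]), array([-0.01,  0.29,  0.79]))
```

View pics/scene3z.png

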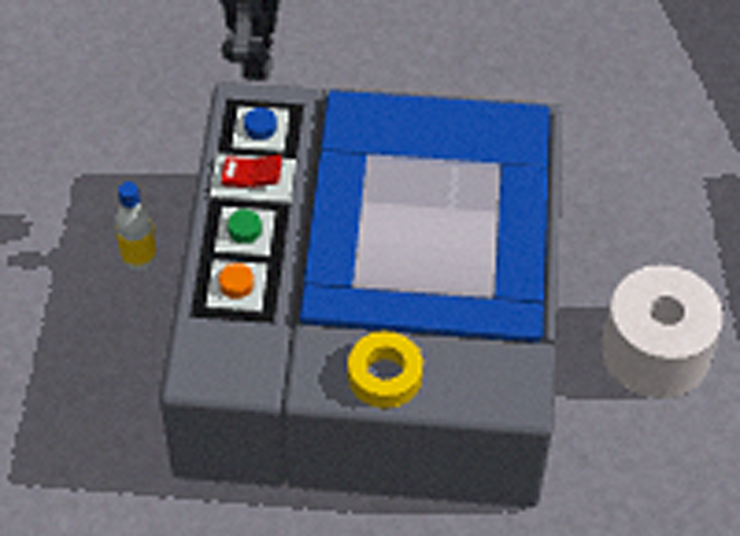

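The rocker has flipped: the marked half is level and the other half is raised. Blue key next.

```bash
python3 - <<'E'
from h import *
ctrl.movel([*blue,.145],max_speed=.15); print(f())
for z in (.136,.132,.129,.127,.125,.123):
    ctrl.movel([*blue,z],max_speed=.04); print(z,f())
    if get_state()["contact_force"][2]>25: break
ctrl.pause(.2)
ctrl.movel([*blue,.18],max_speed=.15)
ctrl.movel([*green,.18],max_speed=.15); print(f())
for n in("scene","top"):
    pic,d=vision.grab_frame(n);np.save(f"pics/{n}4.npy",d)
    c=pic[135:280,230:430] if n=="scene" else pic[110:270,220:420]
    cv2.imwrite(f"pics/{n}4z.png",cv2.resize(c,None,fx=3.7,fy=3.7,interpolation=cv2.INTER_CUBIC))
    v,u=np.nonzero(d>0);P=unproj(n,np.c_[u,v],d[v,u])
    for nm,q in(("blue",blue),("orange",orange)):
        b=np.hypot(*(P[:,:2]-q).T)<.008;print(n,nm,b.sum(),np.median(P[b,2]) if b.any() else 0)
E
```

```text
(13.28, array([ 0.4372, -0.0235,  0.145 ]), array([0.75, 0.73, 0.78]))
0.136 (13.65, array([ 0.437 , -0.0237,  0.1361]), array([ 0.08, -0.41, -0.33]))
0.132 (13.9, array([ 0.4369, -0.0236,  0.1319]), array([ 0.24,  0.94, -0.36]))
0.129 (14.15, array([ 0.4369, -0.0236,  0.1288]), array([ 0.15,  0.57, -0.46]))
0.127 (14.4, array([ 0.437 , -0.0236,  0.1278]), array([-3.35, -1.06, 15.63]))
0.125 (14.65, array([ 0.4372, -0.0236,  0.1272]), array([-10.86,  -2.12,  39.36]))
(16.15, array([ 0.528 , -0.0482,  0.1794]), array([-1.  , -0.35, -0.5 ]))
scene blue 8 0.12942990702812512
scene orange 155 0.49598994787129486
top blue 28 0.12709556530361327
top orange 76 0.5707287451438219
```

View pics/scene4z.png

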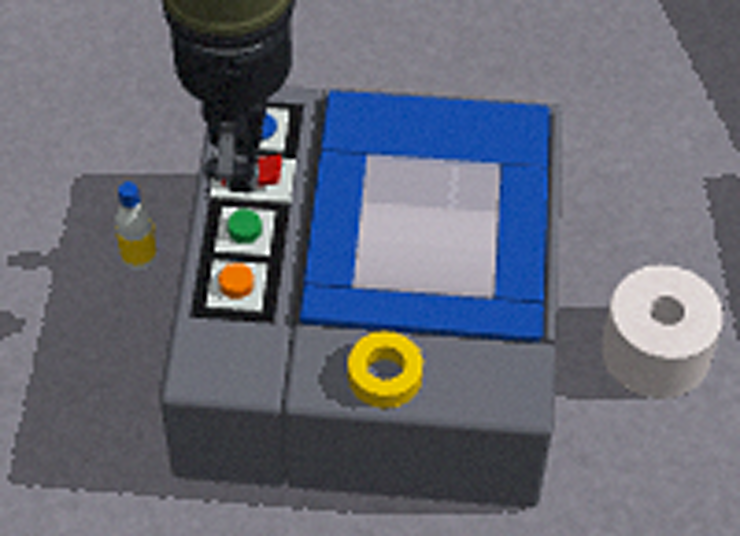

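Blue bottomed out at z ≈ 0.1275 and stayed there, with depth reading about 0.127–0.129. Green key next, then I'll back off and check everything.

```bash
python3 - <<'E'
from h import *
ctrl.movel([*green,.145],max_speed=.15); print(f())
for z in (.136,.132,.129,.127,.125,.123):
    ctrl.movel([*green,z],max_speed=.04); print(z,f())
    if get_state()["contact_force"][2]>27: break
ctrl.pause(.2)
ctrl.movel([*green,.25],max_speed=.15)
ctrl.movel([.45,-.25,.30],max_speed=.3); print(f())
for n in("scene","top"):
    pic,d=vision.grab_frame(n)
    c=pic[135:280,230:430] if n=="scene" else pic[110:270,220:420]
    cv2.imwrite(f"pics/{n}5z.png",cv2.resize(c,None,fx=3.7,fy=3.7,interpolation=cv2.INTER_CUBIC))
    cv2.imwrite(f"pics/{n}5.png",pic)
    v,u=np.nonzero(d>0);P=unproj(n,np.c_[u,v],d[v,u])
    cov=hinge-.195*ux; out=O-.0227*ux-.1105*uy; inn=O-.0227*ux-.0745*uy
    for nm,q in(("blue",blue),("green",green),("orange",orange),("cover",cov),("rock out",out),("rock in",inn)):
        b=np.hypot(*(P[:,:2]-q).T)<.007;print(n,nm,b.sum(),np.median(P[b,2]).round(4) if b.any() else 0)
E
```

```text
(16.63, array([ 0.5285, -0.0486,  0.145 ]), array([-0.29, -0.17, -0.32]))
0.136 (17.01, array([ 0.529 , -0.0487,  0.1361]), array([ 0.11, -0.21,  0.43]))
0.132 (17.26, array([ 0.5294, -0.0486,  0.1322]), array([0.83, 0.64, 2.85]))
0.129 (17.51, array([ 0.5295, -0.0486,  0.1292]), array([0.96, 0.11, 4.27]))
0.127 (17.76, array([ 0.5295, -0.0486,  0.128 ]), array([-1.45,  0.51, 12.37]))
0.125 (18.01, array([ 0.5296, -0.0486,  0.1277]), array([-6.93, -1.65, 30.29]))
(20.08, array([ 0.4503, -0.2482,  0.2996]), array([ 0.89, -0.23,  0.12]))
scene blue 16 0.1274
scene green 19 0.1337
scene orange 21 0.1332
scene cover 14 0.13
scene rock out 16 0.1312
scene rock in 23 0.1339
top blue 22 0.1257
top green 23 0.1333
top orange 20 0.1327
top cover 23 0.1283
top rock out 20 0.1299
top rock in 24 0.1359
```

View pics/scene5z.png

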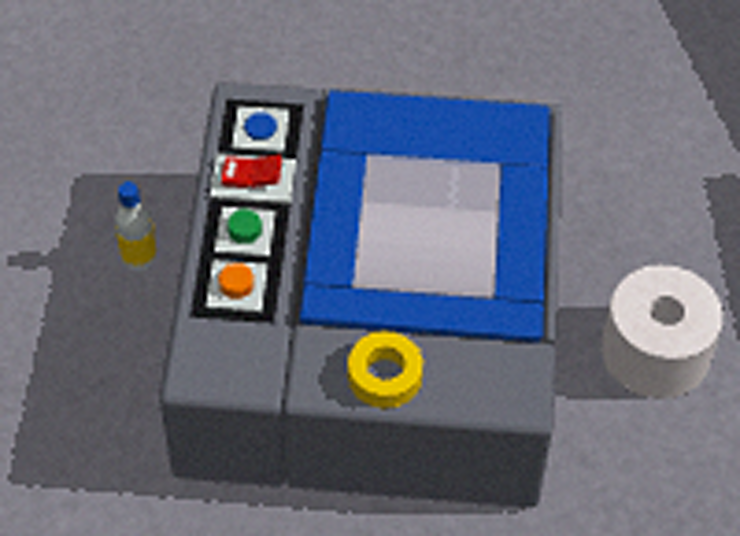

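View pics/top5.png

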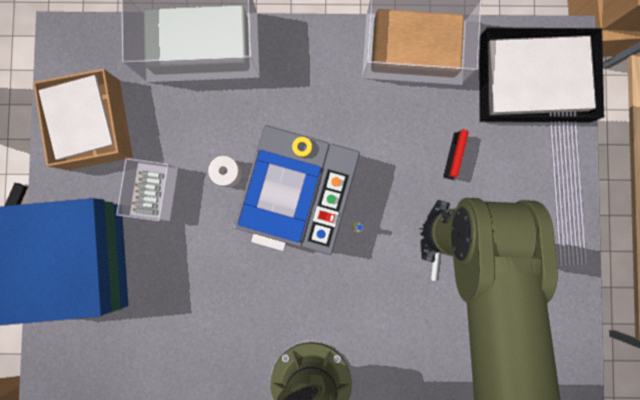

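Everything checks out: cover flat, rocker on, blue in, green and orange up, and nothing seen to have moved. Handing in.

```bash
python3 -c "
from station import ticket,get_state
print(get_state()['contact_force'],get_state()['time']);print(ticket.close_job())"
```

```text
[1.05721264 0.74651333 0.51586811] 20.1833
the job is handed in; nothing more can be done
None
```

The label printer is ready and the job was handed in at 20.2 s. I did the steps in the order asked, with the shut fingertips. `close_job()` gives no verdict.

| Step | Result after backing off |
|---|---|
| Cover pushed down | Fingers stopped at 0.130 m; upper face measured at 0.128–0.130 m, lying flat |
| Rocker switched on | Marked half stopped at 0.132 m, level; measured at 0.130–0.131 m, other half raised |
| Blue key pressed | Went in to 0.1275 m and stayed in; measured at 0.126–0.127 m |
| Green key pressed | Went in to 0.1277 m and came back up; measured at 0.133–0.134 m |

- **Orange key:** it was not touched and is still up, at 0.133 m.
- **Things standing about:** the glue bottle, tape roll, label roll, parts tub and stapler look unmoved. The mug and most of the marker were hidden by the arm in the last top picture, so I did not check them again; the hand passed well above them.
- **Forces:** the highest vertical force I read at the wrist was about 39 N, from the fingertips holding the blue key down.
- **Disagreements:** the network detections were up to about 10 mm off on some controls. I located the controls by colour and depth in both fixed cameras instead, and those agreed to about 4 mm. The two cameras' height readings differ by 1–2 mm, which is within the calibration.

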